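# Nudge a square tube onto the jig's stops and close its toggle clamp

## Task

Load the welding jig with light fingertip pushes, pinching and lifting nothing: first push the front of the loose square tube opposite the right-hand fence pin until it meets that pin, then push opposite the left-hand pin so that the tube swings back against that one too, and then push its left end until its right end meets the end stop. Once it lies against both pins and the stop, press the raised handle of the toggle clamp fully down so that the clamp holds the tube there, and take the hand away. Push gently throughout, and leave the nut and the bolt that stand on the jig's rear corners where they are.

Things in the scene. Friction and masses are not known exactly. Their poses are not given: they have to be found in the camera images.
- jig: Welding jig, fixed: steel plate 200 (x) x 270 (y) x 15 mm with 16 mm holes, two fence pins, an end stop at its right and a toggle clamp behind the fence at y = 0, x 18 to 82 mm. Origin at the centre of its underside, on the bench; x away from the robot (turned at most 0.2 rad), y left, z up; plate top at z = 15 mm. The seated tube's centre lies at x = -23, y = 0 mm.
- right_pin (a point): Front of the right fence pin (16 mm thick, 25 mm high, its axis at jig x = 0, y = -50 mm), 15 mm above the plate: the tube's rear face shall touch here. Push the tube's front face opposite it. Axes as the jig's.
- left_pin (a point): The same point of the left fence pin (its axis at jig x = 0, y = +50 mm). Axes as the jig's.
- stop_face (a point): Centre of the end stop's face (jig x = -23, y = -90 mm, 15 mm above the plate), which looks to +y: the tube's right end shall touch here. The stop is a block 30 mm wide and 28 mm high. Axes as the jig's.
- tube: Loose dark steel square tube, 30 x 30 mm outside, 2 mm wall, 180 mm long, about 0.3 kg, lying on the plate. Origin at the centre of its underside; y along it to the left end, x to its rear (the fence), z up. It starts 10 to 40 mm in front of the pins, left end farther forward (turned 0.05 to 0.13 rad against the jig), 10 to 30 mm left of the end stop. It slides with 1 to 4 N.
- left_end (a point): Centre of the tube's left end, to push third (towards -y), at half height. The end is an open 26 x 26 mm hole; an upright finger meets the rim of the top wall.
- right_end (a point): Centre of the tube's right end, which shall meet the end stop; half height.
- clamp_handle (a joint): Angle of the clamp's handle, rad: 0 open (raised) at the start, 0.89 fully down. It turns in the jig's xz plane about handle_pivot; its angle above level is 1.01 minus this value, so it ends 7 degrees above level. The clamp's arm comes down with it, dead centre is at 0.85, beyond that it locks. Pushing takes about 2 to 6 N at the grip, then it meets a hard limit; it stays where it is left.
- handle_pivot (a point): The handle's axis (along the jig's y), at jig x = 64, y = 0, z = 72 mm.
- clamp_grip (a point): On the centre line of the handle's black rubber grip, 72 mm from the pivot. The grip is 17 mm thick, reaches from 36 to 104 mm from the pivot and at the start points up and away from the robot. To close it, push on its side that faces the robot and up: away from the robot and down.
- clamp_spindle: Sprung rubber tip, 16 mm thick, at the end of the clamp's arm. Open, the arm leans up between jig x = -15 and 50 mm at y = 0, to 130 mm above the bench; closed, the tip presses with about 6 N on the middle of the seated tube's top.
- nut_m16: Bystander: steel nut 25 mm across, 13 mm high, loose on the plate's rear left corner, about jig x = 78, y = 87 mm.
- bolt_m16: Bystander: steel bolt 80 mm high standing on its 24 mm head, loose on the plate's rear right corner, about jig x = 75, y = -106 mm.

How it is judged:
On the way, in this order (a step that is already met when the one before it is completed fails the run):
1. the tube's rear face meets the right fence pin (within 2.5 mm) while the left pin is still clear (x of right_pin in the frame of tube below 0.0175 m), for 0.1 s.
2. the tube lies against both fence pins (within 2.5 mm) (x of each of right_pin, left_pin in the frame of tube below 0.0175 m), for 0.1 s.
3. the tube's right end meets the end stop (within 2.5 mm), still against both pins (all of step 2 and y of right_end in the frame of jig below -0.0875 m), for 0.1 s.
4. the clamp handle is pressed down (joint above 0.84 rad) on the seated tube (all of step 3 and value of joint clamp_handle above 0.84 rad), for 0.1 s.
At the end, for the whole second after the job is handed in: The tube lies flat on the jig plate within 2.5 mm of both fence pins and of the end stop, at rest, and the clamp handle is down (joint above 0.84 rad) with the clamp's tip pressing on the tube (over 2 N) (all of step 4 and z of tube in the frame of jig below 0.018 m and angle between tube's own z axis and vertical below 0.05 rad and contact force between clamp_spindle and tube above 2 N and linear speed of tube below 0.01 m/s); the robot touches nothing.
It fails at once if the tube is lifted (5 mm) or tipped (z of tube in the frame of jig above 0.02 m or angle between tube's own z axis and vertical above 0.15 rad).
It fails at once if the tube is pinched or pushed hard (over 30 N) (contact force between the fingers and tube above 30 N).
It fails at once if the clamp handle is forced (over 40 N) (contact force between the fingers and clamp_handle above 40 N).
It fails at once if the nut or the bolt is moved (15 mm) (distance of any of nut_m16, bolt_m16 from where it was at the start of the episode above 0.015 m).
It also fails if it takes over 51 s, if anything falls off the work surface, if the arm or the gripper's body presses on something with over 40 N, if the wrist force passes 120 N, or if a joint passes its speed limit or range.

## Robot

A 7-joint arm with a two-finger parallel gripper is mounted at the origin on a cart in front of the work surface, level with it; the furniture and walls round the work are solid. World frame = base frame: x ahead of the robot, y to its left, z up, the work surface at z = 0. Lengths are in m, angles in rad, forces in N, time in s.
With the tool pointing down it reaches from about 0.35 to 0.775 m from the base axis. Payload 3.1 kg.
Tool frame: the origin (TCP) lies on the front face of the gripper's body, between the roots of the fingers; the fingertips stand 73 mm ahead of it and the grasp point (between the pads) lies 54 mm ahead of it; z points along the fingers, y is the line along which they close (so a half turn about z gives the same grasp; the last joint's range is limited). The gripper opens to 85 mm and grips with 20 to 120 N. Pads are 22 mm wide; open, the fingers measure 114 mm over their backs; the gripper's body (76 mm by 85 mm) begins 54 mm behind the grasp point. The pads swing forward as they close: fully open they stand 13 mm farther back than shut.
Start: joints at [-1.283, 0.311, 0.014, 1.512, -0.004, 1.319, -0.027], TCP at [0.178, 0.52, 0.304] pointing down, gripper open.
Joint ranges: [-2.7, 2.7], [-0.3, 1.91], [-1.27, 1.3], [0.12, 2.57], [-1.44, 4.58], [0.2, 2.03], [-3.05, 3.05]. Speed limits (rad/s): [2.79, 2.79, 3.14, 3.14, 3.14, 3.14, 3.14].

## Interface

Orientations are given as a rotation vector (axis times angle).
In Python, from station import robot gives the robot as it stands.
- The arm moves only by the tool send_rows, never from a script. Its argument "deltas" is a list of rows, each a list of 3 entries, a list of its own where there are three numbers: the shift along the tool's x, y, z normalised to -1 to 1, where 1 is 30 mm, then the turn, a rotation vector about the tool's x, y, z normalised to -1 to 1, where 1 is 0.08 rad, then the opening, from 0 (shut) to 1 (fully open). In form: [[[x, y, z], [ax, ay, az], jaw], ...]. A call has 1 to 10 rows; each row shifts and turns the commanded pose from where the row before left it, along the tool's axes as they then stand; what a row does not reach is not made up. A row lasts 1/12 s, in which the tool goes at most 41.7 mm and 7.16 degrees, less where a joint would pass 70% of its speed; a pose out of reach is approached as far as the arm can. A call with a number of a shift or a turn outside -1 to 1 is refused whole. A call with a gripper value outside its range is refused whole. The fingers move at their own pace and stop on an object; the grip force is fixed at half the most. Time passes only in rows, so rows that do not move let the fingers close. It gives the time, the measured TCP pose, the force, the opening and the grip force at its end, in the units of the state.
- robot.read_state(): the state, without advancing time (a new reading comes with each control period).
- robot.snapshot(name): name is "side" or "top"; returns the picture (400x640x3 uint8, red, green, blue); there is no depth.
- robot.camera_model(name): a dict with "vertical_fov" (degrees; the focal length in pixels is half the picture's height over the tangent of half this angle, whatever the lens; pixels are square), "cx", "cy" (the principal point, pixels), "dist" ([k1, k2, p1, p2, k3] as OpenCV has them; the pictures are not rectified), "world_to_cam" (4x4, takes a point from world to camera coordinates). Camera axes: x right, y down, z forward; pixel columns grow to the right and rows downward; lengths in m; the calibration is good to about 2 mm. A picture is of the moment at which its call begins. camera_model takes no time and is no camera call.
- robot.close_job(): hands the job in; it is judged then, once.
Trained networks look in the newest picture that a camera, given by its name, has taken for a name from the list of things; names that differ only in an ending like _2 or _b are one class to them, and where a whole thing is asked for, a point or a joint stands for the part that bears it (a point fixed in the world has none). Each returns a list of dicts, best first, with "score" (0 to 1); they miss things now and then, are a little off and sometimes report something else, mostly with a low value. They report only what shows in the picture. A call takes as long as a camera call.
- robot.find_in(camera, target): "bbox" ([left, top, right, bottom] in pixels, round what is visible of it).
- robot.cut_out(camera, target): "pixels" (400x640 bool, what is visible of it) and "bbox" ([left, top, right, bottom] in pixels, round what is visible of it).
- robot.pinpoint(camera, target): "pixel" ([row, column] in pixels: a listed point, or the origin of a listed thing).
The state is a dict: "t": time; "joint_positions": joint angles; "qvel": joint speeds; "joint_efforts": joint torques, N m; "eef_pos": TCP position; "tcp_rot": TCP orientation; "wrist_force": force on the tool from outside, world axes, zero at the start; "wrist_torque": the same for the moment, N m; "opening": finger opening in m; "grip_force": force on a finger pad.
Only numpy, scipy, OpenCV 4.12 (cv2) and the standard library are available. Lean on these libraries where they do the work, as an engineer would, in place of code of your own. Each camera call takes 0.05 s, during which the arm holds its last target. There are 200 camera calls.

## Working session

There is one attempt and no reset: what is moved stays moved. The work goes in short steps, Python scripts to look and compute and a tool call to move; the robot and the scene stay as the last step left them, time stands still between calls to the robot, and variables do not carry over. Pictures are saved under pics/ and viewed, at most 11 in all, crops included, and the job is handed in when it is done.

Besides the shell and the picture viewer there is one more tool, called by a JSON object that holds its "api" and its "payload". send_rows: Moves the arm, as the interface text tells. Scaled input: -1 to 1 covers 30 mm each way for a shift and 0.08 rad each way for a turn. Its arguments: {"type":"object","properties":{"deltas":{"type":"array"}},"required":["deltas"]}

```bash
mkdir -p pics
cat > h.py <<'E'
from station import robot
import numpy as np, cv2
from scipy.optimize import least_squares
def cam(n):
    m=robot.camera_model(n); f=200/np.tan(np.radians(m['vertical_fov'])/2)
    return np.array([[f,0,m['cx']],[0,f,m['cy']],[0,0,1]]),np.array(m['dist'],float),np.array(m['world_to_cam'])
def proj(n,P):
    K,d,T=cam(n); return cv2.projectPoints(np.atleast_2d(np.array(P,float)),cv2.Rodrigues(T[:3,:3])[0],T[:3,3],K,d)[0][:,0]
def onz(n,col,row,z):
    K,d,T=cam(n); u=cv2.undistortPoints(np.array([[[col,row]]],float),K,d)[0,0]
    R=T[:3,:3]; c=-R.T@T[:3,3]; v=R.T@np.array([u[0],u[1],1]); return c+v*(z-c[2])/v[2]
E
python3 - <<'E'
from h import *
for n in('top','side'):
    im=robot.snapshot(n); cv2.imwrite(f'pics/{n}0.png',im[:,:,::-1])
    K,d,T=cam(n); print(n,'cam',(-T[:3,:3].T@T[:3,3]).round(3),K[0,0])
    for t,z in(('jig',0),('right_pin',.03),('left_pin',.03),('stop_face',.03),('tube',.015),('left_end',.03),('right_end',.03),('handle_pivot',.072),('clamp_grip',.133)):
        r=robot.pinpoint(n,t)
        if r: p=r[0]['pixel']; print(t,round(r[0]['score'],2),np.round(p,1),onz(n,p[1],p[0],z).round(4))
s=robot.read_state(); print(s['t'],s['eef_pos'],s['tcp_rot'],s['opening'],s['wrist_force'])
E
```

```text
top cam [ 0.393 -0.303  0.947] 448.859296372547
jig 0.78 [214.7 324.2] [ 0.4828 -0.3169  0.    ]
right_pin 0.56 [216.8 349. ] [ 0.4755 -0.3674  0.03  ]
left_pin 0.74 [223.8 300.1] [ 0.4615 -0.2671  0.03  ]
stop_face 0.88 [219.9 367.6] [ 0.469  -0.4055  0.03  ]
tube 0.89 [237.8 316. ] [ 0.4334 -0.2995  0.015 ]
left_end 0.65 [249.9 273.8] [ 0.4085 -0.2138  0.03  ]
right_end 0.83 [221.6 357.4] [ 0.4656 -0.3845  0.03  ]
handle_pivot 0.76 [180.1 314.9] [ 0.5447 -0.2978  0.072 ]
clamp_grip 0.59 [236. 312.] [ 0.4316 -0.2927  0.133 ]
side cam [0.487 0.483 0.466] 459.0291453178056
jig 0.91 [254.1 331.1] [ 0.4813 -0.3148  0.    ]
right_pin 0.69 [231.1 329.4] [ 0.486  -0.3563  0.03  ]
left_pin 0.56 [254. 336.] [ 0.4725 -0.2645  0.03  ]
stop_face 0.94 [225.6 333.7] [ 0.4773 -0.3819  0.03  ]
tube 0.82 [251.9 351.3] [ 0.4421 -0.3002  0.015 ]
left_end 0.7 [269.7 372.2] [ 0.4086 -0.2141  0.03  ]
right_end 0.84 [226.  338.4] [ 0.4674 -0.3807  0.03  ]
handle_pivot 0.62 [194.5 277.3] [ 0.6025 -0.4412  0.072 ]
clamp_grip 0.76 [193.5 275.3] [ 0.589  -0.3028  0.133 ]
1.0 [0.17809283 0.52037244 0.3039242 ] [5.15577995e-01 3.09897412e+00 4.01338232e-05] 0.08542275445614109 [ 0.66354776 -0.73560742  0.36980777]
```

Run:
```python
import cv2
a=cv2.imread('pics/top0.png')[130:290,230:420]; cv2.imwrite('pics/t1.png',cv2.resize(a,None,fx=3.7,fy=3.7,interpolation=2))
a=cv2.imread('pics/side0.png')[140:300,240:430]; cv2.imwrite('pics/s1.png',cv2.resize(a,None,fx=3.7,fy=3.7,interpolation=2))
```

```text
(no output)
```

View pics/t1.png

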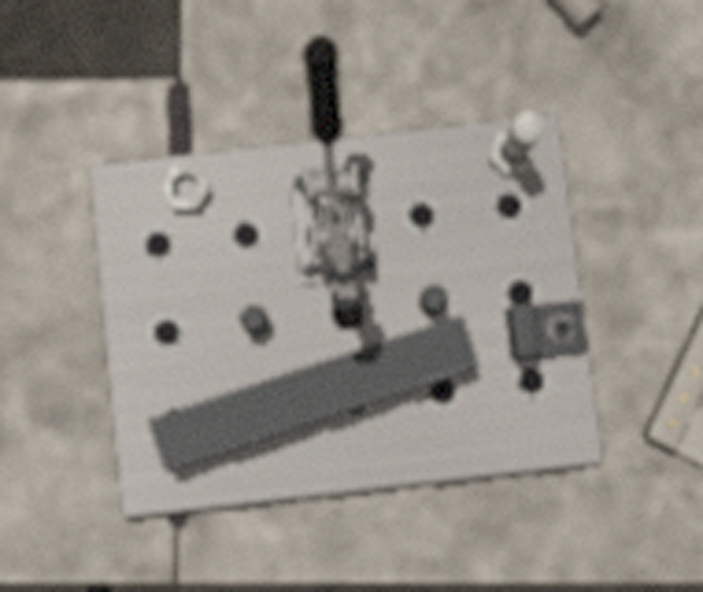

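View pics/s1.png

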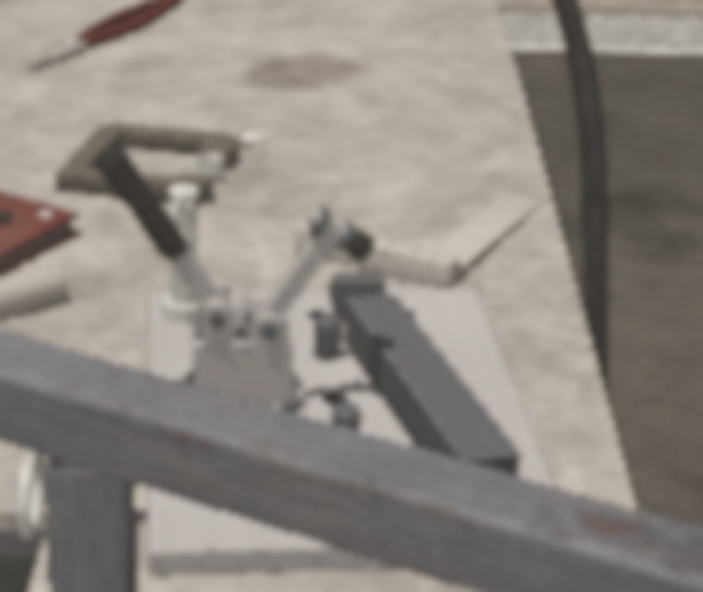

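The crops show the jig turned about 0.1 rad. The tube lies in front of the pins with its left end forward (crop about 165,440) and its right end at about (470,345). The handle is raised, and in the side view a rail stands in the foreground. I'll fit the poses and check where the rail is.

```bash
cat >> h.py <<'E'
def fit(local,px,x0,n='top'):
    L=np.array(local,float); px=np.array(px,float)
    def w(p): c,s=np.cos(p[2]),np.sin(p[2]); return np.c_[p[0]+c*L[:,0]-s*L[:,1],p[1]+s*L[:,0]+c*L[:,1],L[:,2]]
    r=least_squares(lambda p:(proj(n,w(p))-px).ravel(),x0,loss='soft_l1'); return r.x,(proj(n,w(r.x))-px)
E
python3 - <<'E'
from h import *
c=lambda a,b:(230+(a+.5)/3.7-.5,130+(b+.5)/3.7-.5)
J,e=fit([[.1,.135,.015],[.1,-.135,.015],[-.1,-.135,.015],[-.1,.135,.015]],[c(92,167),c(558,120),c(600,460),c(125,515)],[.48,-.31,0]); print('jig',J,e.round(1).tolist())
t,e=fit([[.015,.09,.045],[.015,-.09,.045],[-.015,-.09,.045],[-.015,.09,.045]],[c(151,419),c(460,318),c(477,373),c(172,466)],[.43,-.3,.1]); print('tube',t,e.round(1).tolist())
R=lambda a:np.array([[np.cos(a),-np.sin(a)],[np.sin(a),np.cos(a)]])
print('tube in jig',(R(J[2]).T@(t[:2]-J[:2])).round(4),t[2]-J[2])
for n,p in dict(rp=(-.008,-.05),lp=(-.008,.05),stop=(-.023,-.09),piv=(.064,0),grip=(.064+.072*np.cos(1.01),0),nut=(.078,.087),bolt=(.075,-.106)).items(): print(n,(J[:2]+R(J[2])@p).round(4))
for n in('left_pin','right_pin'): print(proj('top',[*(J[:2]+R(J[2])@[0,.05 if n[0]=='l' else -.05]),.04]))
E
```

```text
jig [ 0.4825108  -0.31371092  0.10620024] [[-0.7, -0.7], [0.4, -1.5], [1.2, 1.0], [-0.6, 0.7]]
tube [ 0.43542721 -0.29728615  0.30222993] [[-0.8, -0.3], [1.2, 0.0], [1.2, -0.7], [-2.1, 1.4]]
tube in jig [-0.0451  0.0213] 0.196029690200138
rp [ 0.4799 -0.3643]
lp [ 0.4693 -0.2648]
stop [ 0.4692 -0.4056]
piv [ 0.5462 -0.3069]
grip [ 0.5842 -0.3029]
nut [ 0.5508 -0.2189]
bolt [ 0.5683 -0.4112]
[[298.38312576 215.68369973]]
[[347.33741148 210.33293969]]
```

View pics/top0.png

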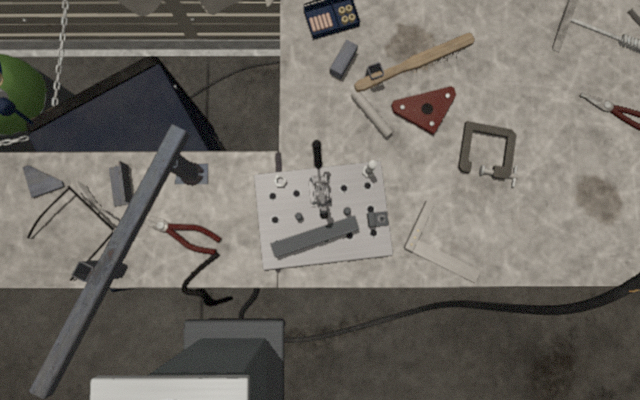

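View pics/side0.png

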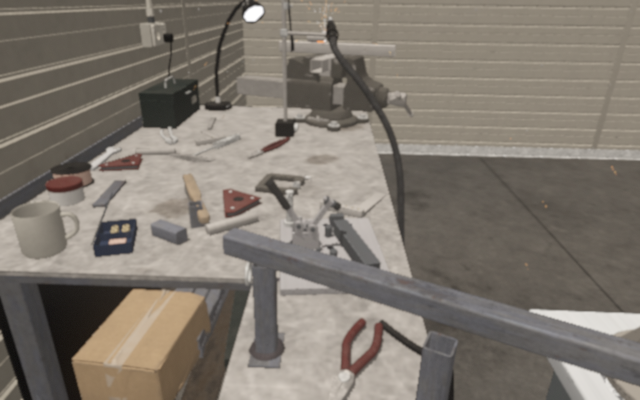

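The top view shows a rail running from about (40,390) to (180,130), between the start pose and the jig. I'll triangulate its height first.

Run:
```python
from h import *
def ray(n,u,v):
    a=onz(n,u,v,0);b=onz(n,u,v,.4);return a,b-a
# rail far end, edges in both views
for tp,sd in (((172,126),(228,236)),((186,133),(232,258)),((180,130),(250,233))):
    a,d=ray('top',*tp);b,e=ray('side',*sd)
    k=np.linalg.lstsq(np.c_[d,-e],b-a,rcond=None)[0]; print((a+k[0]*d).round(3),(b+k[1]*e).round(3))
for z in(.2,.3,.4): print(z,[onz('top',*p,z)[:2].round(3) for p in((180,130),(45,393),(33,386))])
# line: top view centreline plane intersect side rays of upper rail edge
for sd in((230,232),(400,275),(520,303),(639,333)):
    b,e=ray('side',*sd)
    K,_,_=cam('top'); best=min(((abs(np.cross(np.array([180,130])-[42,392],proj('top',b+s*e)[0]-[42,392]))/296),s) for s in np.linspace(0,1.1,300)); print(sd,best[0].round(1),(b+best[1]*e).round(3))
```

```text
[ 0.623 -0.048  0.179] [ 0.62  -0.048  0.178]
[ 0.622 -0.06   0.138] [ 0.62  -0.061  0.137]
[ 0.615 -0.063  0.182] [ 0.593 -0.064  0.176]
0.2 [array([ 0.61 , -0.069]), array([0.179, 0.133]), array([0.19 , 0.153])]
0.3 [array([ 0.581, -0.1  ]), array([0.208, 0.075]), array([0.217, 0.092])]
0.4 [array([ 0.552, -0.131]), array([0.237, 0.016]), array([0.245, 0.031])]
(230, 232) 0.2 [ 0.62  -0.063  0.177]
(400, 275) 0.5 [0.405 0.038 0.182]
(520, 303) 0.6 [0.291 0.089 0.187]
(639, 333) 0.3 [0.201 0.133 0.19 ]<stdin>:12: DeprecationWarning: Arrays of 2-dimensional vectors are deprecated. Use arrays of 3-dimensional vectors instead. (deprecated in NumPy 2.0)
```

{"api": "send_rows", "payload": {"deltas": [[[-0.9,-0.36,-0.1],[0,0,0],0],[[-0.9,-0.36,-0.1],[0,0,0],0],[[-0.9,-0.36,-0.1],[0,0,0],0],[[-0.9,-0.36,-0.1],[0,0,0],0],[[-0.9,-0.36,-0.1],[0,0,0],0],[[-0.9,-0.36,-0.1],[0,0,0],0],[[-0.9,-0.36,-0.1],[0,0,0],0],[[-0.9,-0.36,-0.1],[0,0,0],0],[[-0.9,-0.36,-0.1],[0,0,0],0],[[-0.9,-0.36,-0.1],[0,0,0],0]]}}

```text
t: 1.83
eef_pos: [0.3995, 0.3297, 0.3342]
tcp_rot: [0.515, 3.099, 0.001]
wrist_force: [0.5, 0.9, -0.9]
opening: 0.0003
grip_force: 0.0
```

{"api": "send_rows", "payload": {"deltas": [[[-0.58,-0.96,0],[0,0,0],0],[[-0.58,-0.96,0],[0,0,0],0],[[-0.58,-0.96,0],[0,0,0],0],[[-0.58,-0.96,0],[0,0,0],0],[[-0.58,-0.96,0],[0,0,0],0],[[-0.58,-0.96,0],[0,0,0],0],[[-0.58,-0.96,0],[0,0,0],0],[[-0.58,-0.96,0],[0,0,0],0],[[-0.58,-0.96,0],[0,0,0],0],[[-0.58,-0.96,0],[0,0,0],0]]}}

```text
t: 2.67
eef_pos: [0.47, 0.0004, 0.3342]
tcp_rot: [0.515, 3.098, 0.001]
wrist_force: [1.3, 0.3, 0.3]
opening: 0.0002
grip_force: 0.0
```

{"api": "send_rows", "payload": {"deltas": [[[0,-0.97,0],[0,0,0],0],[[0,-0.97,0],[0,0,0],0],[[0,-0.97,0],[0,0,0],0],[[0,-0.97,0],[0,0,0],0],[[0,-0.97,0],[0,0,0],0],[[0,-0.97,0],[0,0,0],0],[[0,-0.97,0],[0,0,0],0],[[0,-0.97,0],[0,0,0],0],[[0,-0.97,0],[0,0,0],0],[[0,-0.97,0],[0,0,0],0]]}}

```text
t: 3.5
eef_pos: [0.3751, -0.2746, 0.3342]
tcp_rot: [0.515, 3.098, 0.0]
wrist_force: [1.0, 0.5, -0.0]
opening: 0.0
grip_force: 0.0
```

{"api": "send_rows", "payload": {"deltas": [[[0,-0.9,0],[0,0,-0.9],0],[[0,-0.9,0],[0,0,-0.9],0],[[0,-0.5,0],[0,0,-0.9],0],[[0,0,0],[0,0,-0.9],0],[[0,0,0],[0,0,-0.9],0],[[0,0,0],[0,0,-0.95],0],[[0,0,0],[0,-0.95,0],0],[[0,0,0],[0,-0.95,0],0],[[0,0,0],[0,-0.95,0],0],[[0,0,0],[0,-0.95,0],0]]}}

```text
t: 4.33
eef_pos: [0.3574, -0.3399, 0.3344]
tcp_rot: [-0.151, 2.83, 0.022]
wrist_force: [0.6, -0.0, -0.5]
opening: 0.0
grip_force: 0.0
```

```bash
cat >> h.py <<'E'
from scipy.spatial.transform import Rotation as Ro
JP=[0.4825,-0.3137,0.1062]
def j2w(p): c,s=np.cos(JP[2]),np.sin(JP[2]); return np.array([JP[0]+c*p[0]-s*p[1],JP[1]+s*p[0]+c*p[1],p[2]])
def w2j(p): c,s=np.cos(JP[2]),np.sin(JP[2]); d=np.array(p)[:2]-JP[:2]; return np.array([c*d[0]+s*d[1],-s*d[0]+c*d[1],p[2]])
def tip():
    s=robot.read_state(); R=Ro.from_rotvec(s['tcp_rot']); return R,np.array(s['eef_pos'])+R.apply([0,0,.073]),s
def go(*targets):
    R,p,s=tip(); print('t',s['t'],'tip jig',w2j(p).round(4),'F',np.round(s['wrist_force'],1))
    for t in targets:
        w=j2w(t); print(t,'units',(R.inv().apply(w-p)/.03).round(2)); p=w
E
python3 - <<'E'
from h import *
R,p,s=tip(); print(R.as_matrix().round(3),s['joint_positions'].round(2))
go([-.09,-.05,.1],[-.09,-.05,.028],[-.05,-.05,.028])
E
```

```text
[[-0.947 -0.106  0.302]
 [-0.102  0.994  0.031]
 [-0.303 -0.001 -0.953]] [ 0.2   0.08  0.73  1.78 -0.34  1.16  2.71]
t 4.3333 tip jig [-0.105  -0.0129  0.2648] F [ 0.6 -0.  -0.5]
[-0.09, -0.05, 0.1] units [ 1.19 -1.23  5.39]
[-0.09, -0.05, 0.028] units [0.73 0.   2.29]
[-0.05, -0.05, 0.028] units [-1.27 -0.    0.4 ]
```

{"api": "send_rows", "payload": {"deltas": [[[0.24,-0.25,0.95],[0,0,0],0],[[0.24,-0.25,0.95],[0,0,0],0],[[0.24,-0.25,0.95],[0,0,0],0],[[0.24,-0.25,0.95],[0,0,0],0],[[0.24,-0.25,0.95],[0,0,0],0],[[0.2,0,0.75],[0,0,0],0],[[0.25,0,0.75],[0,0,0],0],[[0.25,0,0.75],[0,0,0],0],[[0.05,0,0.2],[0,0,0],0],[[0,0,0],[0,0,0],0]]}}

```text
t: 5.17
eef_pos: [0.3689, -0.3749, 0.108]
tcp_rot: [-0.149, 2.836, 0.03]
wrist_force: [0.1, -0.4, 0.1]
opening: 0.0001
grip_force: 0.0
```

Run:
```python
from h import *
go([-.06,-.05,.028])
im=robot.snapshot('top')[130:290,230:420,::-1]; cv2.imwrite('pics/t2.png',cv2.resize(im,None,fx=3.7,fy=3.7,interpolation=2))
```

```text
t 5.1667 tip jig [-0.0977 -0.0485  0.0383] F [ 0.1 -0.4  0.1]
[-0.06, -0.05, 0.028] units [-1.1  -0.05  0.7 ]
```

View pics/t2.png

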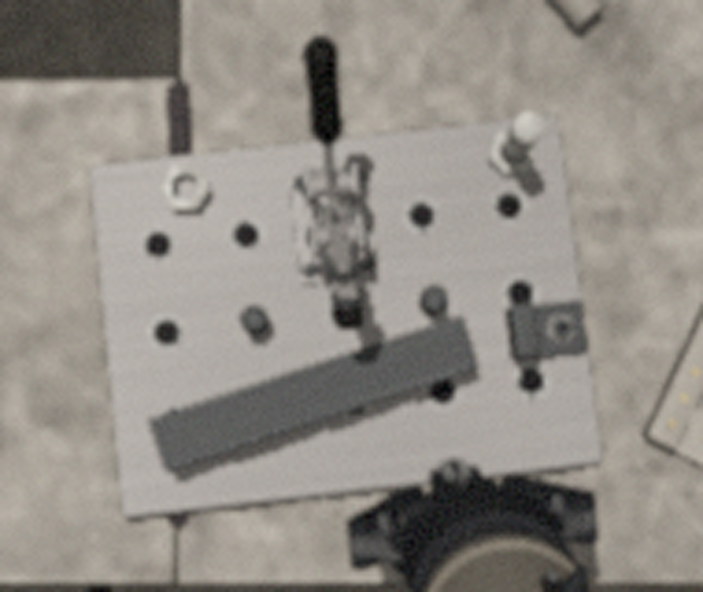

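{"api": "send_rows", "payload": {"deltas": [[[0.1,-0.05,0.3],[0,0,0],0],[[-0.3,0,0.1],[0,0,0],0],[[-0.3,0,0.1],[0,0,0],0],[[-0.2,0,0.06],[0,0,0],0],[[-0.1,0,0.03],[0,0,0],0],[[0,0,0],[0,0,0],0]]}}

```text
t: 5.72
eef_pos: [0.4004, -0.374, 0.1014]
tcp_rot: [-0.155, 2.832, 0.022]
wrist_force: [-0.5, -0.3, 0.8]
opening: 0.0
grip_force: 0.0
```

Run:
```python
from h import *
go([-.06,-.05,.028])
```

```text
t 5.7167 tip jig [-0.066  -0.0513  0.0317] F [-0.5 -0.3  0.8]
[-0.06, -0.05, 0.028] units [-0.15  0.04  0.18]
```

{"api": "send_rows", "payload": {"deltas": [[[-0.08,0,0.08],[0,0,0],0],[[-0.08,0,0.05],[0,0,0],0],[[-0.08,0,0.025],[0,0,0],0],[[-0.08,0,0.025],[0,0,0],0]]}}

```text
t: 6.05
eef_pos: [0.409, -0.3735, 0.0982]
tcp_rot: [-0.15, 2.834, 0.023]
wrist_force: [0.0, 0.4, -0.3]
opening: 0.0002
grip_force: 0.0
```

{"api": "send_rows", "payload": {"deltas": [[[-0.07,0,0.02],[0,0,0],0],[[-0.07,0,0.02],[0,0,0],0]]}}

```text
t: 6.22
eef_pos: [0.4131, -0.3731, 0.0983]
tcp_rot: [-0.15, 2.835, 0.023]
wrist_force: [-1.9, -1.1, -0.1]
opening: -0.0002
grip_force: 0.7
```

Run:
```python
from h import *
go([-.06,-.05,.028])
im=robot.snapshot('top')[130:290,230:420,::-1]; cv2.imwrite('pics/t3.png',cv2.resize(im,None,fx=3.7,fy=3.7,interpolation=2))
```

```text
t 6.2167 tip jig [-0.0535 -0.0516  0.0286] F [-1.9 -1.1 -0.1]
[-0.06, -0.05, 0.028] units [ 0.21  0.05 -0.05]
```

{"api": "send_rows", "payload": {"deltas": [[[-0.07,0,0.02],[0,0,0],0],[[-0.07,0,0.02],[0,0,0],0]]}}

```text
t: 6.43
eef_pos: [0.4171, -0.3727, 0.0983]
tcp_rot: [-0.15, 2.835, 0.023]
wrist_force: [-5.1, -0.3, 0.7]
opening: -0.0003
grip_force: 2.9
```

{"api": "send_rows", "payload": {"deltas": [[[-0.06,0,0.02],[0,0,0],0],[[-0.04,0,0.01],[0,0,0],0]]}}

```text
t: 6.6
eef_pos: [0.4177, -0.3729, 0.0979]
tcp_rot: [-0.149, 2.839, 0.024]
wrist_force: [-10.2, -0.0, 6.4]
opening: -0.0
grip_force: 4.9
```

{"api": "send_rows", "payload": {"deltas": [[[0,0,0],[0,0,0],0],[[0,0,0],[0,0,0],0]]}}

```text
t: 6.77
eef_pos: [0.4177, -0.3729, 0.0979]
tcp_rot: [-0.148, 2.838, 0.024]
wrist_force: [-8.6, 0.7, 4.3]
opening: -0.0
grip_force: 3.8
```

Run:
```python
from h import *
go([-.09,-.05,.04])
im=robot.snapshot('top')[130:290,230:420,::-1]; cv2.imwrite('pics/t3.png',cv2.resize(im,None,fx=3.7,fy=3.7,interpolation=2))
```

```text
t 6.7667 tip jig [-0.0492 -0.0519  0.0281] F [-8.6  0.7  4.3]
[-0.09, -0.05, 0.04] units [ 1.18  0.06 -0.78]
```

View pics/t3.png

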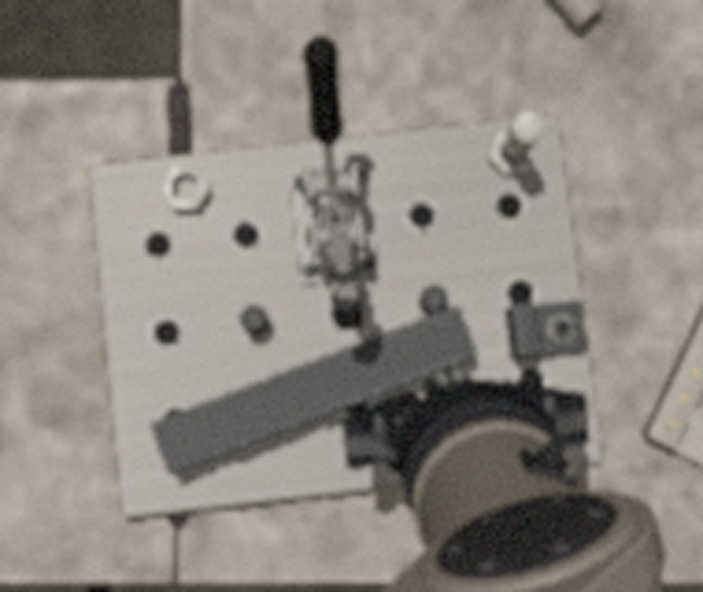

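{"api": "send_rows", "payload": {"deltas": [[[0.6,0,-0.2],[0,0,0],0],[[0.9,0,-0.3],[0,0,0],0],[[0.45,0.3,-0.15],[0,0,0],0],[[0,0.9,0],[0,0,0],0],[[0,0.9,0],[0,0,0],0],[[0,0.9,0],[0,0,0],0],[[0,0.4,0],[0,0,0],0],[[0,0,0],[0,0,0],0]]}}

```text
t: 7.48
eef_pos: [0.3487, -0.2739, 0.0994]
tcp_rot: [-0.156, 2.834, 0.028]
wrist_force: [0.5, 0.5, -0.2]
opening: -0.0001
grip_force: 0.0
```

Run:
```python
from h import *
go([-.08,.05,.028],[-.05,.05,.028])
im=robot.snapshot('top')[130:290,230:420,::-1]; cv2.imwrite('pics/t4.png',cv2.resize(im,None,fx=3.7,fy=3.7,interpolation=2))
for n in('left_end','right_end','tube'):
    r=robot.pinpoint('top',n)
    if r: p=r[0]['pixel']; print(n,w2j(onz('top',p[1],p[0],.015 if n=='tube' else .03)).round(4))
```

```text
t 7.4833 tip jig [-0.107   0.0541  0.0298] F [ 0.5  0.5 -0.2]
[-0.08, 0.05, 0.028] units [-0.84 -0.14  0.33]
[-0.05, 0.05, 0.028] units [-0.95 -0.    0.3 ]
left_end [-0.0652  0.1031  0.03  ]
right_end [-0.0227 -0.0688  0.03  ]
tube [-0.0424  0.0225  0.015 ]
```

View pics/t4.png

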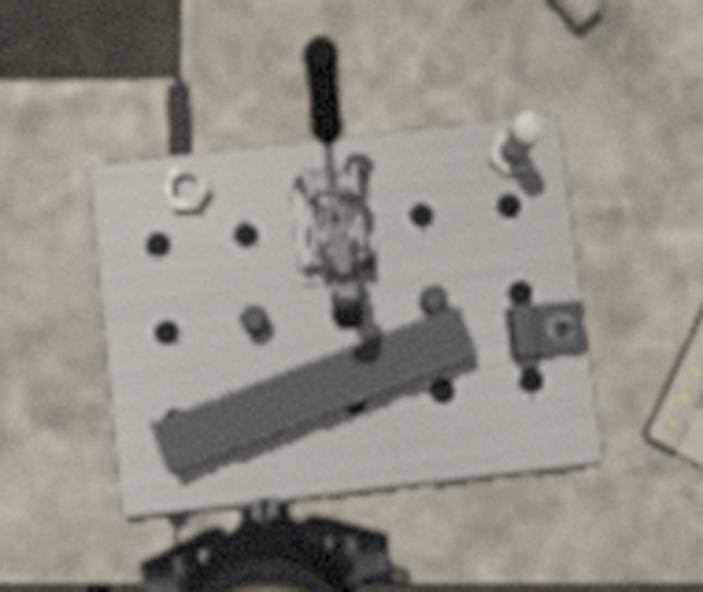

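{"api": "send_rows", "payload": {"deltas": [[[-0.3,-0.05,0.12],[0,0,0],0],[[-0.3,-0.05,0.1],[0,0,0],0],[[-0.2,0,0.07],[0,0,0],0],[[-0.1,0,0.03],[0,0,0],0],[[-0.08,0,0.025],[0,0,0],0]]}}

```text
t: 8.1
eef_pos: [0.3808, -0.2771, 0.0984]
tcp_rot: [-0.152, 2.834, 0.023]
wrist_force: [-3.7, -0.7, 2.4]
opening: 0.0001
grip_force: 1.6
```

{"api": "send_rows", "payload": {"deltas": [[[-0.08,0,0.025],[0,0,0],0],[[-0.08,0,0.025],[0,0,0],0],[[-0.08,0,0.025],[0,0,0],0]]}}

```text
t: 8.35
eef_pos: [0.3867, -0.2759, 0.0982]
tcp_rot: [-0.15, 2.835, 0.025]
wrist_force: [-2.2, 0.1, 1.8]
opening: 0.0002
grip_force: 1.3
```

{"api": "send_rows", "payload": {"deltas": [[[-0.08,0,0.025],[0,0,0],0],[[-0.08,0,0.025],[0,0,0],0],[[-0.08,0,0.025],[0,0,0],0]]}}

```text
t: 8.6
eef_pos: [0.3951, -0.2749, 0.0984]
tcp_rot: [-0.151, 2.834, 0.024]
wrist_force: [-1.2, 1.1, 0.8]
opening: 0.0
grip_force: 0.8
```

Run:
```python
from h import *
go([-.05,.05,.028])
```

```text
t 8.6 tip jig [-0.061   0.0479  0.0287] F [-1.2  1.1  0.8]
[-0.05, 0.05, 0.028] units [-0.34  0.07  0.13]
```

{"api": "send_rows", "payload": {"deltas": [[[-0.08,0,0.025],[0,0,0],0],[[-0.08,0,0.025],[0,0,0],0],[[-0.07,0,0.025],[0,0,0],0]]}}

```text
t: 8.85
eef_pos: [0.4026, -0.2744, 0.0985]
tcp_rot: [-0.151, 2.834, 0.023]
wrist_force: [-1.5, 0.7, -0.4]
opening: -0.0
grip_force: 0.8
```

{"api": "send_rows", "payload": {"deltas": [[[-0.06,0,0.02],[0,0,0],0],[[-0.05,0,0.01],[0,0,0],0]]}}

```text
t: 9.02
eef_pos: [0.4059, -0.2742, 0.0986]
tcp_rot: [-0.151, 2.834, 0.023]
wrist_force: [-0.7, 1.7, -0.6]
opening: 0.0
grip_force: 0.6
```

Run:
```python
from h import *
go([-.05,.05,.028])
```

```text
t 9.0167 tip jig [-0.0502  0.0474  0.0289] F [-0.7  1.7 -0.6]
[-0.05, 0.05, 0.028] units [0.   0.09 0.03]
```

{"api": "send_rows", "payload": {"deltas": [[[-0.06,0,0.02],[0,0,0],0],[[-0.05,0,0.02],[0,0,0],0]]}}

```text
t: 9.18
eef_pos: [0.4083, -0.274, 0.0983]
tcp_rot: [-0.151, 2.835, 0.024]
wrist_force: [-9.4, 0.4, 6.4]
opening: -0.0
grip_force: 4.4
```

{"api": "send_rows", "payload": {"deltas": [[[-0.05,0,0.02],[0,0,0],0],[[-0.05,0,0.01],[0,0,0],0]]}}

```text
t: 9.35
eef_pos: [0.4088, -0.2741, 0.098]
tcp_rot: [-0.149, 2.839, 0.025]
wrist_force: [-16.8, 0.0, 12.7]
opening: 0.0002
grip_force: 8.1
```

{"api": "send_rows", "payload": {"deltas": [[[0.2,0,-0.06],[0,0,0],0],[[0.8,0,-0.25],[0,0,0],0],[[0.4,0.6,-0.15],[0,0,0],0],[[0,0.9,0],[0,0,0],0],[[0,0.9,0],[0,0,0],0],[[0,0.9,0],[0,0,0],0],[[0,0.1,0],[0,0,0],0],[[0,0,0],[0,0,0],0]]}}

```text
t: 10.02
eef_pos: [0.358, -0.1754, 0.0995]
tcp_rot: [-0.155, 2.832, 0.023]
wrist_force: [0.5, -0.1, -0.8]
opening: -0.0001
grip_force: 0.0
```

Run:
```python
from h import *
go([-.02,.15,.03],[-.02,.1045,.03])
im=robot.snapshot('top')[130:290,230:420,::-1]; cv2.imwrite('pics/t5.png',cv2.resize(im,None,fx=3.7,fy=3.7,interpolation=2))
for n in('left_end','right_end','tube'):
    r=robot.pinpoint('top',n)
    if r: p=r[0]['pixel']; print(n,w2j(onz('top',p[1],p[0],.015 if n=='tube' else .03)).round(4))
```

```text
t 10.0167 tip jig [-0.0872  0.1508  0.0299] F [ 0.5 -0.1 -0.8]
[-0.02, 0.15, 0.03] units [-2.14 -0.03  0.67]
[-0.02, 0.1045, 0.03] units [ 0.01 -1.52 -0.  ]
left_end [-0.0243  0.1005  0.03  ]
right_end [-0.0222 -0.0722  0.03  ]
tube [-0.0285  0.0139  0.015 ]
```

View pics/t5.png

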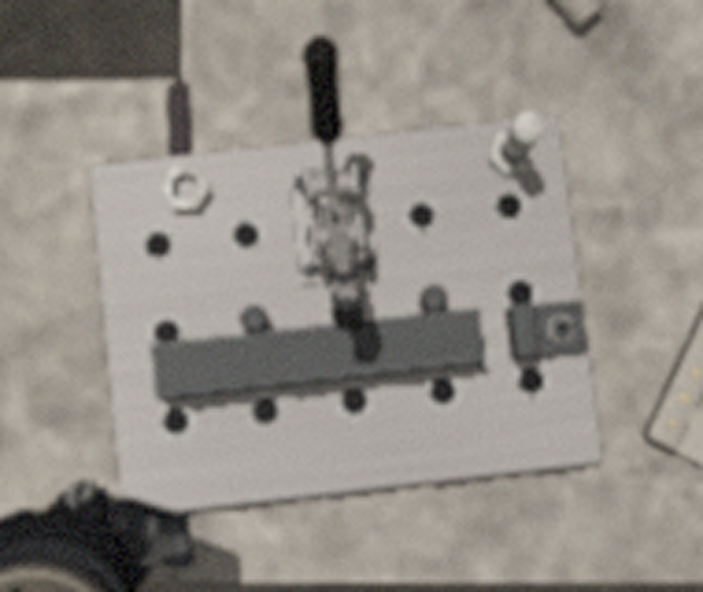

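{"api": "send_rows", "payload": {"deltas": [[[-0.7,0,0.22],[0,0,0],0],[[-0.72,0,0.22],[0,0,0],0],[[-0.72,0,0.23],[0,0,0],0],[[0,-0.3,0],[0,0,0],0],[[0,-0.3,0],[0,0,0],0],[[0,-0.2,0],[0,0,0],0],[[0,0,0],[0,0,0],0]]}}

```text
t: 10.8
eef_pos: [0.4261, -0.1966, 0.0991]
tcp_rot: [-0.144, 2.834, 0.02]
wrist_force: [0.0, -0.6, 0.0]
opening: -0.0
grip_force: 0.0
```

{"api": "send_rows", "payload": {"deltas": [[[0,-0.08,0],[0,0,0],0],[[0,-0.08,0],[0,0,0],0],[[0,-0.08,0],[0,0,0],0]]}}

```text
t: 11.05
eef_pos: [0.4265, -0.1992, 0.0988]
tcp_rot: [-0.152, 2.836, 0.029]
wrist_force: [-1.5, 5.7, 4.4]
opening: 0.0001
grip_force: 3.0
```

Run:
```python
from h import *
go([-.02,.1045,.03])
```

```text
t 11.05 tip jig [-0.0218  0.1201  0.0291] F [-1.5  5.7  4.4]
[-0.02, 0.1045, 0.03] units [-0.07 -0.52 -0.01]
```

{"api": "send_rows", "payload": {"deltas": [[[0,-0.08,0],[0,0,0],0],[[0,-0.08,0],[0,0,0],0]]}}

```text
t: 11.22
eef_pos: [0.4272, -0.2022, 0.0988]
tcp_rot: [-0.155, 2.836, 0.032]
wrist_force: [-1.9, 5.4, 4.0]
opening: -0.0001
grip_force: 2.8
```

{"api": "send_rows", "payload": {"deltas": [[[0,-0.08,0],[0,0,0],0],[[0,-0.08,0],[0,0,0],0]]}}

```text
t: 11.38
eef_pos: [0.428, -0.208, 0.0988]
tcp_rot: [-0.154, 2.835, 0.029]
wrist_force: [-1.5, 3.8, 1.2]
opening: 0.0002
grip_force: 1.8
```

Run:
```python
from h import *
go([-.02,.1045,.03])
```

```text
t 11.3833 tip jig [-0.0212  0.1112  0.0291] F [-1.5  3.8  1.2]
[-0.02, 0.1045, 0.03] units [-0.05 -0.22 -0.02]
```

{"api": "send_rows", "payload": {"deltas": [[[0,-0.08,0],[0,0,0],0],[[0,-0.07,0],[0,0,0],0]]}}

```text
t: 11.55
eef_pos: [0.4287, -0.2146, 0.0988]
tcp_rot: [-0.151, 2.835, 0.024]
wrist_force: [-0.3, 2.5, -0.6]
opening: 0.0001
grip_force: 1.0
```

{"api": "send_rows", "payload": {"deltas": [[[0,-0.06,0],[0,0,0],0],[[0,-0.05,0],[0,0,0],0]]}}

```text
t: 11.72
eef_pos: [0.4288, -0.2156, 0.0987]
tcp_rot: [-0.153, 2.836, 0.031]
wrist_force: [-3.3, 8.3, 6.3]
opening: -0.0001
grip_force: 4.7
```

Run:
```python
from h import *
go([-.02,.1045,.03])
```

```text
t 11.7167 tip jig [-0.0213  0.1037  0.029 ] F [-3.3  8.3  6.3]
[-0.02, 0.1045, 0.03] units [-0.05  0.03 -0.02]
```

{"api": "send_rows", "payload": {"deltas": [[[0,-0.04,0],[0,0,0],0],[[0,0,0],[0,0,0],0]]}}

```text
t: 11.88
eef_pos: [0.4289, -0.2157, 0.0987]
tcp_rot: [-0.155, 2.836, 0.033]
wrist_force: [-3.4, 9.2, 6.5]
opening: 0.0
grip_force: 4.7
```

{"api": "send_rows", "payload": {"deltas": [[[0,0.2,0],[0,0,0],0],[[0,0.8,0],[0,0,0],0],[[0,0.3,-0.6],[0,0,0],0],[[0,0,-0.95],[0,0,0],0],[[0,0,-0.95],[0,0,0],0],[[0,0,-0.95],[0,0,0],0],[[0,0,-0.95],[0,0,0],0],[[0,0,-0.95],[0,0,0],0],[[0,0,-0.95],[0,0,0],0],[[0,0,0],[0,0,0],0]]}}

```text
t: 12.72
eef_pos: [0.3712, -0.1903, 0.2862]
tcp_rot: [-0.146, 2.821, 0.01]
wrist_force: [0.8, 0.0, 1.3]
opening: 0.0001
grip_force: 0.0
```

Run:
```python
from h import *
def c(th,gap=0):
    a=1.01-th; d=np.array([np.cos(a),np.sin(a)]); n=np.array([-d[1],d[0]]); f=np.array([.953,.303])
    off=.0085+max(-n@f,n@f)*.011+gap; r=.068+.012*th/.89
    q=np.array([.064,.072])+r*d+off*n; return [round(q[0],4),0,round(q[1],4)]
go(*[c(0,.03)],c(0,.006),c(0),*[c(t) for t in np.arange(.1,.95,.1)])
cv2.imwrite('pics/t6.png',cv2.resize(robot.snapshot('top')[130:290,230:420,::-1],None,fx=3.7,fy=3.7,interpolation=2))
for n in('left_end','right_end','tube','clamp_grip'):
    r=robot.pinpoint('top',n)
    if r: p=r[0]['pixel']; print(n,w2j(onz('top',p[1],p[0],dict(tube=.015,clamp_grip=.133).get(n,.03))).round(4))
```

```text
t 12.7167 tip jig [-0.0748  0.1338  0.2168] F [0.8 0.  1.3]
[np.float64(0.0615), 0, np.float64(0.1538)] units [-3.67 -4.42  3.46]
[np.float64(0.0819), 0, np.float64(0.1411)] units [-0.51  0.01  0.61]
[np.float64(0.087), 0, np.float64(0.1379)] units [-0.13  0.    0.15]
[np.float64(0.0949), 0, np.float64(0.1358)] units [-0.23  0.    0.15]
[np.float64(0.1028), 0, np.float64(0.1327)] units [-0.22  0.    0.18]
[np.float64(0.1103), 0, np.float64(0.1287)] units [-0.2  0.   0.2]
[np.float64(0.1174), 0, np.float64(0.1237)] units [-0.17  0.    0.23]
[np.float64(0.124), 0, np.float64(0.1178)] units [-0.15  0.    0.26]
[np.float64(0.1299), 0, np.float64(0.1112)] units [-0.12  0.    0.27]
[np.float64(0.1351), 0, np.float64(0.1037)] units [-0.09  0.    0.29]
[np.float64(0.1391), 0, np.float64(0.0978)] units [-0.07  0.    0.23]
[np.float64(0.1425), 0, np.float64(0.0914)] units [-0.04  0.    0.24]
left_end [-0.026   0.0851  0.03  ]
right_end [-0.0231 -0.0851  0.03  ]
tube [-0.0291 -0.0006  0.015 ]
clamp_grip [0.1083 0.0064 0.133 ]
```

View pics/t6.png

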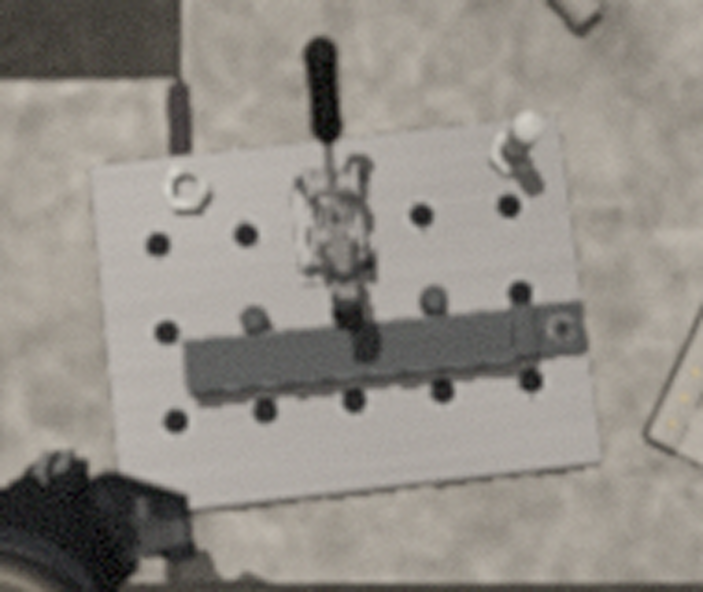

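{"api": "send_rows", "payload": {"deltas": [[[-0.72,-0.74,0.23],[0,0,0],0],[[-0.72,-0.74,0.23],[0,0,0],0],[[-0.72,-0.74,0.23],[0,0,0],0],[[-0.72,-0.74,0.23],[0,0,0],0],[[-0.72,-0.74,0.23],[0,0,0],0],[[-0.72,-0.74,0.23],[0,0,0],0],[[0.2,0,0.6],[0,0,0],0],[[0.2,0,0.7],[0,0,0],0],[[0.2,0,0.6],[0,0,0],0],[[0,0,0],[0,0,0],0]]}}

```text
t: 13.8
eef_pos: [0.5157, -0.3025, 0.2117]
tcp_rot: [-0.15, 2.845, 0.034]
wrist_force: [-0.8, -0.6, -0.7]
opening: -0.0002
grip_force: 0.0
```

Run:
```python
from h import *
go([.0819,0,.1411],[.087,0,.1379])
cv2.imwrite('pics/s2.png',cv2.resize(robot.snapshot('side')[120:280,220:410,::-1],None,fx=3.7,fy=3.7,interpolation=2))
```

```text
t 13.8 tip jig [0.0553 0.0082 0.1419] F [-0.8 -0.6 -0.7]
[0.0819, 0, 0.1411] units [-0.84 -0.27  0.28]
[0.087, 0, 0.1379] units [-0.13 -0.    0.15]
```

View pics/s2.png

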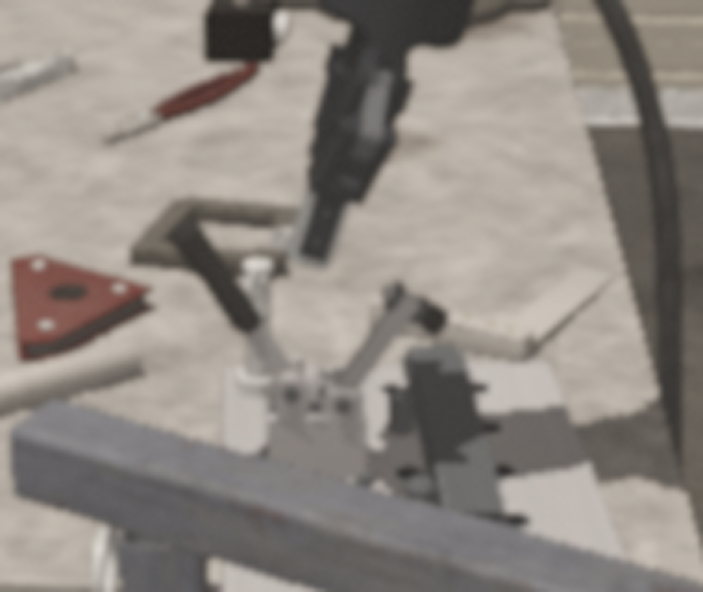

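The tip (crop about 315,260) is in front of the raised handle and clear of the clamp arm. Next I follow the arc to close it.

{"api": "send_rows", "payload": {"deltas": [[[-0.3,-0.2,0.1],[0,0,0],0],[[-0.3,0,0.1],[0,0,0],0],[[-0.2,0,0.08],[0,0,0],0],[[-0.13,0,0.12],[0,0,0],0],[[-0.1,0,0.08],[0,0,0],0]]}}

```text
t: 14.27
eef_pos: [0.5539, -0.3061, 0.2149]
tcp_rot: [-0.153, 2.833, 0.023]
wrist_force: [-1.0, -0.3, 0.4]
opening: -0.0001
grip_force: 0.9
```

{"api": "send_rows", "payload": {"deltas": [[[-0.11,0,0.07],[0,0,0],0],[[-0.11,0,0.08],[0,0,0],0],[[-0.11,0,0.09],[0,0,0],0],[[-0.11,0,0.09],[0,0,0],0]]}}

```text
t: 14.6
eef_pos: [0.5679, -0.3053, 0.2085]
tcp_rot: [-0.15, 2.835, 0.023]
wrist_force: [-2.2, 0.9, 0.0]
opening: -0.0001
grip_force: 0.6
```

Run:
```python
from h import *
go([.1103,.002,.1287],[.1174,.002,.1237])
```

```text
t 14.6 tip jig [ 0.1076 -0.0007  0.1388] F [-2.2  0.9  0. ]
[0.1103, 0.002, 0.1287] units [0.01 0.09 0.35]
[0.1174, 0.002, 0.1237] units [-0.18  0.    0.23]
```

{"api": "send_rows", "payload": {"deltas": [[[-0.05,0.03,0.15],[0,0,0],0],[[-0.05,0.03,0.15],[0,0,0],0],[[-0.07,0,0.15],[0,0,0],0],[[-0.08,0,0.15],[0,0,0],0]]}}

```text
t: 14.93
eef_pos: [0.5811, -0.3024, 0.1942]
tcp_rot: [-0.15, 2.833, 0.022]
wrist_force: [-0.5, -1.7, 2.0]
opening: 0.0
grip_force: 0.7
```

{"api": "send_rows", "payload": {"deltas": [[[-0.07,0,0.15],[0,0,0],0],[[-0.07,0,0.15],[0,0,0],0],[[-0.06,0,0.14],[0,0,0],0],[[-0.05,0,0.14],[0,0,0],0]]}}

```text
t: 15.27
eef_pos: [0.5927, -0.3005, 0.1789]
tcp_rot: [-0.151, 2.835, 0.024]
wrist_force: [-1.4, -0.5, 0.3]
opening: -0.0001
grip_force: 0.6
```

Run:
```python
from h import *
go([.1351,.002,.1037],[.1391,.002,.0978],[.1425,0.002,.0914])
```

```text
t 15.2667 tip jig [0.1328 0.0015 0.1092] F [-1.4 -0.5  0.3]
[0.1351, 0.002, 0.1037] units [-0.02  0.02  0.2 ]
[0.1391, 0.002, 0.0978] units [-0.07 -0.    0.23]
[0.1425, 0.002, 0.0914] units [-0.04 -0.    0.24]
```

{"api": "send_rows", "payload": {"deltas": [[[-0.02,0,0.12],[0,0,0],0],[[-0.02,0,0.12],[0,0,0],0],[[-0.04,0,0.12],[0,0,0],0],[[-0.03,0,0.1],[0,0,0],0]]}}

```text
t: 15.6
eef_pos: [0.5998, -0.2999, 0.167]
tcp_rot: [-0.151, 2.835, 0.024]
wrist_force: [-2.2, -0.7, 2.0]
opening: -0.0003
grip_force: 1.1
```

{"api": "send_rows", "payload": {"deltas": [[[-0.01,0,0.08],[0,0,0],0],[[-0.01,0,0.08],[0,0,0],0]]}}

```text
t: 15.77
eef_pos: [0.6022, -0.2996, 0.1631]
tcp_rot: [-0.151, 2.834, 0.023]
wrist_force: [-1.4, -0.4, 1.3]
opening: -0.0002
grip_force: 0.8
```

Run:
```python
from h import *
go([.1425,0.002,.0914])
```

```text
t 15.7667 tip jig [0.1424 0.0013 0.0934] F [-1.4 -0.4  1.3]
[0.1425, 0.002, 0.0914] units [0.02 0.02 0.07]
```

Almost there, so I keep going gently until it meets the hard limit.

{"api": "send_rows", "payload": {"deltas": [[[0.02,0,0.08],[0,0,0],0],[[0.02,0,0.08],[0,0,0],0]]}}

```text
t: 15.93
eef_pos: [0.6031, -0.2997, 0.1595]
tcp_rot: [-0.151, 2.832, 0.023]
wrist_force: [-8.0, 3.1, 17.3]
opening: -0.0001
grip_force: 9.1
```

{"api": "send_rows", "payload": {"deltas": [[[0.02,0,0.07],[0,0,0],0],[[0.02,0,0.06],[0,0,0],0]]}}

```text
t: 16.1
eef_pos: [0.6031, -0.2999, 0.1591]
tcp_rot: [-0.151, 2.83, 0.023]
wrist_force: [-14.7, 5.2, 29.3]
opening: -0.0001
grip_force: 15.6
```

{"api": "send_rows", "payload": {"deltas": [[[-0.06,0,-0.2],[0,0,0],0],[[-0.2,0,-0.7],[0,0,0],0],[[-0.28,0,-0.9],[0,0,0],0],[[-0.28,0,-0.9],[0,0,0],0],[[-0.28,0,-0.9],[0,0,0],0],[[0,0,0],[0,0,0],0],[[0,0,0],[0,0,0],0]]}}

```text
t: 16.68
eef_pos: [0.603, -0.3002, 0.27]
tcp_rot: [-0.152, 2.828, 0.019]
wrist_force: [-0.9, -0.3, -0.9]
opening: -0.0
grip_force: 0.0
```

Run:
```python
from h import *
go()
a=robot.snapshot('side')[120:280,220:410,::-1]
cv2.imwrite('pics/s3.png',cv2.resize(a,None,fx=3.7,fy=3.7,interpolation=2))
robot.snapshot('top')
for n in('left_end','right_end','tube','clamp_grip'):
    r=robot.pinpoint('top',n)
    if r: p=r[0]['pixel']; print(n,round(r[0]['score'],2),w2j(onz('top',p[1],p[0],dict(tube=.015,clamp_grip=.08).get(n,.03))).round(4))
```

```text
t 16.6833 tip jig [0.1435 0.0004 0.2005] F [-0.9 -0.3 -0.9]
right_end 0.87 [-0.0239 -0.0912  0.03  ]
tube 0.77 [-0.0242  0.0055  0.015 ]
```

View pics/s3.png

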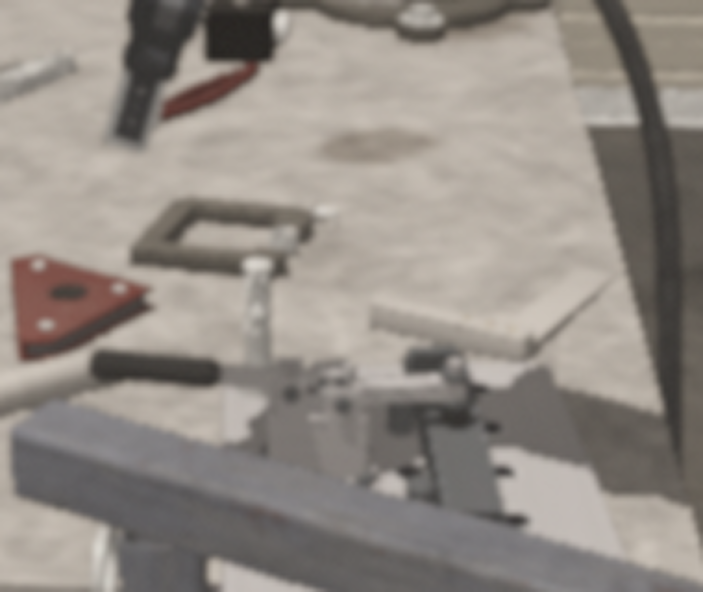

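The handle (crop about 155,365) is almost level. The clamp tip sits on the tube (about 455,395), the bolt is standing, and the hand is clear. I'm handing the job in.

```bash
python3 -c "
from station import robot; print(robot.close_job())"
```

```text
the job is handed in; nothing more can be done
None
```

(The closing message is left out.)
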